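Raise the feed-track barrier and push the slat pack home

ROBOT

A 6-joint arm with a two-finger parallel gripper is mounted at the origin on the work surface. World frame = base frame: x ahead of the robot, y to its left, z up, the work surface at z = 0. Lengths are in m, angles in degrees, forces in N, time in s.
With the tool pointing down it reaches from about 0.3 to 0.75 m from the base axis. Payload 8.5 kg.
Tool frame: the origin (TCP) lies between the finger pads; the fingertips stand ahead of it and the grasp point (between the pads) lies 8 mm behind it (env.tcp_to_tips is the z of the fingertips in the tool frame, in m); z points along the fingers, x is the direction in which the jaws open and shut, and the axes are right-handed (so a half turn about z gives the same grasp; the last joint's range is limited). The gripper opens to 85 mm and grips with 20 to 120 N. Pads are 22 mm wide; open, the fingers measure 114 mm over their backs; the gripper's body (76 mm by 85 mm) begins 54 mm behind the grasp point. The pads swing forward as they close: fully open they stand 13 mm farther back than shut.
Start: joints at [53.096, 21.807, 74.336, -0, 83.858, -12.336], TCP at [0.229, 0.5, 0.242] pointing down, gripper open.
Joint ranges: [-178.18, 178.18], [-50.72, 133.34], [12.68, 142.11], [-81.47, 261.47], [9.98, 163.14], [-165.26, 165.26]. Speed limits (degrees/s): [136.94, 136.94, 180, 180, 180, 180].

INTERFACE

Orientations are given as a 3x3 rotation matrix whose columns are the frame's x, y, z axes.
In Python, from rig import observe, viewer, env gives the robot as it stands.
- The arm moves only by the tool jog_arm, never from a script. Its arguments are lists of equal length, an entry for each row: "dr": the turn, a rotation vector about the tool's x, y, z in rad, a list of three; "slide": the shift along the tool's x, y, z in m, a list of three; "gripper": the opening, from -1 (shut) to 1 (fully open), so that 0 is half open. In form: {"dr": [[rx, ry, rz], ...], "slide": [[dx, dy, dz], ...], "gripper": [gripper, ...]}. A call has exactly 10 rows; each row shifts and turns the commanded pose from where the row before left it, along the tool's axes as they then stand; what a row does not reach is not made up. A row lasts 1/10 s, in which the tool goes at most 50 mm and 8.59 degrees, less where a joint would pass 70% of its speed; a pose out of reach is approached as far as the arm can. A call is refused whole if a number of a shift passes 0.05 or a number of a turn 0.15, either way. A call with a gripper value outside its range is refused whole. The fingers move at their own pace and stop on an object; "force" is the grip in N (left out, the last holds). Time passes only in rows, so rows that do not move let the fingers close, or fill a call up. It gives the time, the measured TCP pose, the force and the opening at its end, in the units of the state.
- observe(): the state, without advancing time (a new reading comes with each control period).
- viewer.get_image(name): name is "scene" or "side" or "wrist"; returns a dict with "pixels" (420x560x3 uint8, blue, green, red), "camera_matrix" (3x3 intrinsics, pixels), "R" (3x3) and "t" (3): a world point X has camera coordinates R X + t. Camera axes: x right, y down, z forward; pixel columns grow to the right and rows downward; lengths in m; the calibration is good to about 2 mm. The wrist camera is an equidistant fisheye: a pixel r from the principal point sees the ray r / f radians off the axis. A picture is of the moment at which its call begins. There is no depth.
- env.close_job(): hands the job in, once; it reports no verdict.
The state is a dict: "time_s": time; "q": joint angles; "qvel": joint speeds; "joint_efforts": joint torques, N m; "position": TCP position; "tool_rot": TCP orientation; "ft_force": force on the tool from outside, world axes, zero at the start; "wrist_torque": the same for the moment, N m; "grip_width": finger opening in m.
Only numpy, scipy, OpenCV 4.12 (cv2) and the standard library are available. Lean on these libraries where they do the work, as an engineer would, in place of code of your own. Each camera call takes 0.05 s, during which the arm holds its last target.

TASK

With your fingertips, push the red and white barrier arm up past its balance point so that it stays raised by itself when you let go. Then push the wooden slat pack along the track, under the raised barrier, until it rests right up against the blue end stop. Only push: do not lift or tip the pack, leave everything else on the bench where it is, and finish clear of everything.

Things in the scene. Friction and masses are not known exactly. Their poses are not given: they have to be found in the camera images.
- track: Fixed feed track, 15 mm plywood base. Origin: bench height, mid-channel, under the barrier. x along the channel to the end stop (away from the robot), y to the barrier's post, z up. Base x -160 to 110, y -43 to 260 mm. Channel floor z = 15, 66 mm wide between two rails (y +-33 to +-43, top z = 40, x -150 to 100 mm), near end open. Beyond the -y rail is bare bench.
- end_stop (a point): Middle of the top edge of the blue end stop's face that the pack must touch: track x = 90, y = 0, z = 80 mm. The plate is 86 mm wide, 14 mm thick.
- post (a point): Fixed point on the barrier's hinge axis, which is parallel to the track's x: track x = 0, y = 150, z = 65 mm. Grey hinge cheeks to z = 90 mm; behind them (y 180 to 258, x -38 to 38 mm) a guard with clear sides, grey back and grey roof (top z = 170 mm) covers the counterweight.
- barrier (a joint): Barrier hinge, rad. 0 = down across the channel, blocking the pack; grows as the arm swings up, to its stop at 1.25 (nearly upright). Balance point about 0.7: let go below, it falls back to 0; well beyond (0.85 or more) it goes on by itself in 1 to 3 s to 1.25 and stays. Raising it takes about 1 N at the cross bar.
- barrier_tip (a point): Centre of the red round cross bar (diameter 18, length 90 mm, parallel to the track's x) at the free end of the red and white arm (18 x 16 mm); moves with it. At joint value q: track x = 0, y = 150 - 240 cos(q + 0.087), z = 65 + 240 sin(q + 0.087) mm; so y = -89, z = 86 when down, free below over bare bench. The arm then passes mid-channel with its underside at z = 70 mm.
- pack: Pack of wooden slats glued into one block, 60 x 60 mm, 80 mm high, 110 to 220 g, loose in the channel before the barrier, sides along the track. Origin: centre of its underside. Home when its origin is at track x = 60 mm, touching the end stop. Pushed at its lower half it slides without tipping.
- pin_jar: Bystander: amber jar, 48 mm wide, 60 mm high, standing on the track's base beside the post; origin under its centre.
- tape_measure: Bystander: yellow and black tape measure, 70 x 45 x 50 mm high, on the bench on the track's -y side near the far end; origin under its centre.
- lattice: Bystander: finished wooden lattice panel lying flat, 120 x 110 x 12 mm, on the bench on the track's -y side near the near end; origin under its centre.
- glue_bottle: Bystander: white glue bottle, 56 mm wide, 120 mm high; origin under its centre.
- pencil_mug: Bystander: blue mug with pencils, 76 mm wide, about 170 mm high with the pencils; origin under its centre.
- mallet: Bystander: hammer lying on the bench at the left; origin near the middle of its length.
- slat_bundle: Bystander: flat bundle of slats lying on the bench to the right, 60 x 180 x 40 mm high; origin under its centre.

How it is judged:
By the outcome, as a careful person would: the job done as asked, in the order asked, and still so for the second after the job is handed in, with the robot touching nothing.
It also fails if it takes over 64 s, if anything falls off the work surface, if the arm or the gripper's body presses on something with over 40 N, if the wrist force passes 120 N, or if a joint passes its speed limit or range.

## Working session

There is one attempt and no reset: what is moved stays moved. The work goes in short steps, Python scripts to look and compute and a tool call to move; the robot and the scene stay as the last step left them, time stands still between calls to the robot, and variables do not carry over. Pictures are saved under pics/ and viewed, and the job is handed in when it is done.

Besides the shell and the picture viewer there is one more tool, called after ">>>" as name(argument=value, ...), one argument or row to a line, values as JSON. jog_arm: Moves the arm, as the interface text tells. Its arguments: {"type":"object","properties":{"dr":{"type":"array","items":{"type":"array","items":{"type":"number"}}},"slide":{"type":"array","items":{"type":"array","items":{"type":"number"}}},"gripper":{"type":"array","items":{"type":"number"}},"force":{"type":"number"}},"required":["dr","slide","gripper"]}

```bash
mkdir -p pics; ls
python3 - <<'E'
from rig import observe, viewer, env
import cv2,pickle
s=observe(); print(s['time_s'],s['position'],s['tool_rot'],s['grip_width'],env.tcp_to_tips)
d={}
for n in ['scene','side','wrist']:
    v=viewer.get_image(n); d[n]=v; cv2.imwrite(f'pics/{n}0.png',v['pixels'])
    print(n,v['camera_matrix'],v['R'],v['t'])
pickle.dump(d,open('d0.pkl','wb'))
E
```

```text
pics
0.0 [0.2285057  0.49998148 0.24170869] [[ 4.15756531e-01  9.09475532e-01 -8.74311519e-04]
 [ 9.09474844e-01 -4.15757333e-01 -1.16122756e-03]
 [-1.41960948e-03 -3.12376390e-04 -9.99998944e-01]] 0.08539344055978823 0.011
scene [[478.34022813   0.         283.91697115]
 [  0.         478.34022813 214.91416326]
 [  0.           0.           1.        ]] [[-0.54288173  0.83968016  0.01471919]
 [ 0.44647113  0.30341484 -0.84178558]
 [-0.71129668 -0.45041832 -0.53961132]] [ 0.37156079 -0.1949022   1.9333368 ]
side [[516.27379489   0.         280.43714401]
 [  0.         516.27379489 217.68935795]
 [  0.           0.           1.        ]] [[-0.99057187 -0.13588454  0.01740012]
 [-0.09542466  0.59327294 -0.79932556]
 [ 0.09829296 -0.79344981 -0.60064622]] [0.57778852 0.1544256  1.4898175 ]
wrist [[325.1922621    0.         283.95410924]
 [  0.         325.1922621  205.0591164 ]
 [  0.           0.           1.        ]] [[ 0.41607714  0.9093287  -0.00105841]
 [ 0.86789893 -0.39677246  0.29886964]
 [ 0.27135079 -0.12527141 -0.95429336]] [-0.54877335 -0.03798686  0.37959641]
```

View pics/scene0.png

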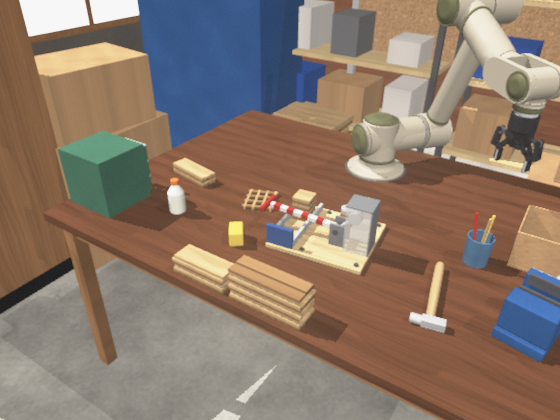

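View pics/side0.png

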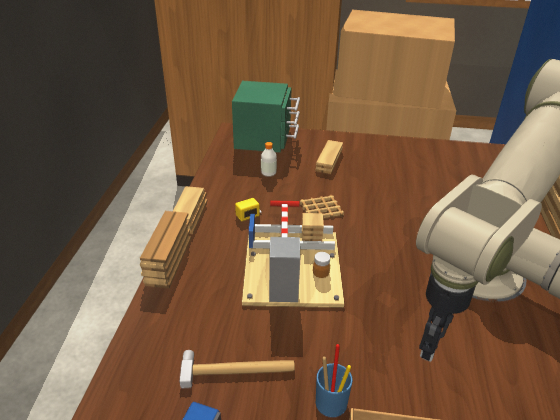

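View pics/wrist0.png

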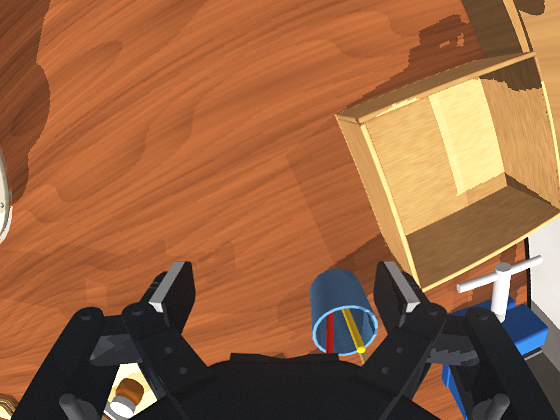

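The scene view shows the track board around (325,230), the barrier down with its red bar at (268,203), and the pack at (304,200). In the side view the board spans (245-343, 225-303), with the bar at (285,203). I'll zoom in on both.

Run:
```python
import cv2,pickle
d=pickle.load(open('d0.pkl','rb'))
a=d['scene']['pixels'][170:280,230:400]; cv2.imwrite('pics/sc_z.png',cv2.resize(a,None,fx=4.6,fy=4.6,interpolation=cv2.INTER_CUBIC))
a=d['side']['pixels'][190:310,225:365]; cv2.imwrite('pics/si_z.png',cv2.resize(a,None,fx=5,fy=5,interpolation=cv2.INTER_CUBIC))
```

```text
(no output)
```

View pics/sc_z.png

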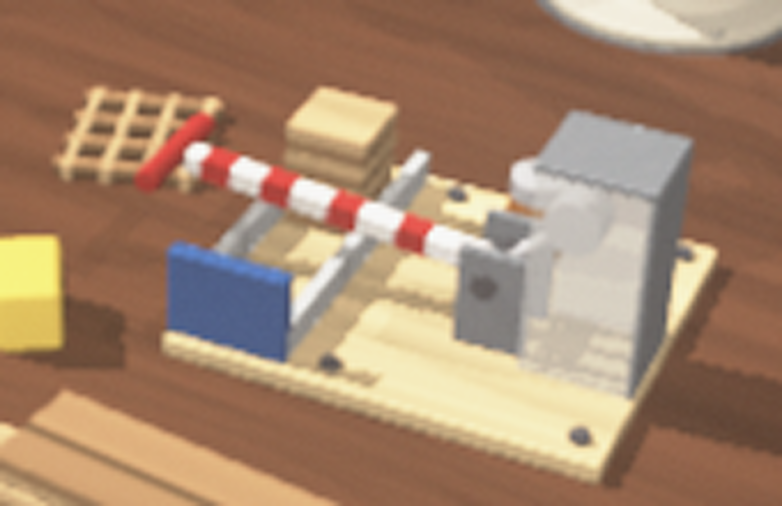

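View pics/si_z.png

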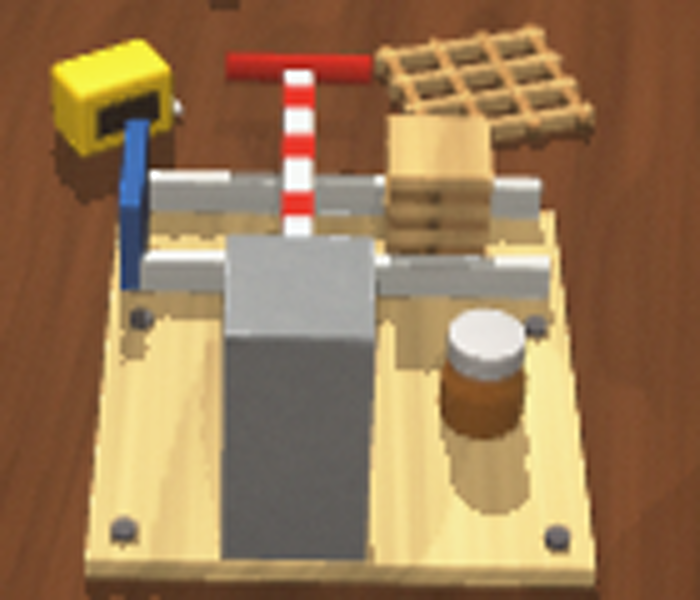

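```bash
cat > h.py <<'E'
import numpy as np,cv2,pickle
def ray(v,p,z):
    K,R,t=v['camera_matrix'],v['R'],v['t']
    c=-R.T@t; d=R.T@np.linalg.inv(K)@np.array([p[0],p[1],1.])
    return c+d*(z-c[2])/d[2]
def proj(v,X):
    c=v['R']@np.asarray(X)+v['t']; u=v['camera_matrix']@c; return u[:2]/u[2]
E
python3 - <<'E'
from h import *
d=pickle.load(open('d0.pkl','rb'))
sc=lambda X,Y:((X+.5)/4.6-.5+230,(Y+.5)/4.6-.5+170)
si=lambda X,Y:((X+.5)/5-.5+225,(Y+.5)/5-.5+190)
P=[('scene',(176,150),(0,-89,86)),('scene',(717,250),(-160,260,15)),('scene',(605,465),(110,260,15)),('scene',(163,335),(110,-43,15)),
('scene',(570,110),(-38,180,170)),('scene',(693,142),(-38,258,170)),('scene',(655,196),(38,258,170)),
('side',(88,565),(110,260,15)),('side',(594,570),(-160,260,15)),('side',(555,210),(-160,-43,15)),
('side',(225,237),(38,180,170)),('side',(374,237),(-38,180,170)),('side',(372,336),(-38,258,170)),('side',(223,336),(38,258,170)),
('side',(228,63),(45,-89,86)),('side',(373,66),(-45,-89,86))]
W=[];T=[]
for n,p,t in P:
    q=(sc if n=='scene' else si)(*p); W.append(ray(d[n],q,t[2]/1e3)[:2]); T.append(np.array(t[:2])/1e3)
W=np.array(W);T=np.array(T)
a=T-T.mean(0);b=W-W.mean(0)
th=np.arctan2((a[:,0]*b[:,1]-a[:,1]*b[:,0]).sum(),(a*b).sum())
R=np.array([[np.cos(th),-np.sin(th)],[np.sin(th),np.cos(th)]]);o=W.mean(0)-R@T.mean(0)
print(np.degrees(th),o)
for (n,p,t),w,tt in zip(P,W,T): print(n,t,w.round(4),((R.T@(w-o)-tt)*1e3).round(1))
for c in [(387,115),(490,115),(491,182),(387,182)]:
    print('pack',(R.T@(ray(d['side'],si(*c),.095)[:2]-o)*1e3).round(1))
np.savez('track.npz',R=R,o=o)
# lattice and tape corners on the bench
for nm,z,c in [('tape',.05,[(52,75),(138,40),(172,70),(85,100)]),('lat',.012,[(375,52),(540,28),(593,115),(440,135)]),('jartop',.075,[(485,330)])]:
    for k in c: print(nm,(R.T@(ray(d['side'],si(*k),z)[:2]-o)*1e3).round(1))
E
```

```text
7.09737789821531 [ 0.5797022  -0.03571995]
scene (0, -89, 86) [ 0.5914 -0.1224] [0.9 1.5]
scene (-160, 260, 15) [0.3921 0.2038] [3.5 0.9]
scene (110, 260, 15) [0.6546 0.2402] [-1.6  4.6]
scene (110, -43, 15) [ 0.695 -0.062] [1.1 2.7]
scene (-38, 180, 170) [0.5231 0.1367] [ 3.2 -1.9]
scene (-38, 258, 170) [0.5158 0.2182] [5.9 1.8]
scene (38, 258, 170) [0.5878 0.2245] [ 2.2 -0.7]
side (110, 260, 15) [0.6519 0.2402] [-4.3  4.9]
side (-160, 260, 15) [0.3885 0.2032] [-0.2  0.7]
side (-160, -43, 15) [ 0.4244 -0.0991] [-1.9 -0.7]
side (38, 180, 170) [0.5941 0.1481] [-1.   0.6]
side (-38, 180, 170) [0.5183 0.136 ] [-1.7 -2. ]
side (-38, 258, 170) [0.511 0.213] [ 0.6 -2.7]
side (38, 258, 170) [0.5833 0.2244] [-2.3 -0.4]
side (45, -89, 86) [ 0.6337 -0.1233] [-2.2 -4.6]
side (-45, -89, 86) [ 0.5446 -0.1345] [-2.  -4.7]
pack [-54.  -30.5]
pack [-115.7  -32.8]
pack [-112.8   32.7]
pack [-52.6  34.8]
tape [ 155.8 -127.2]
tape [ 103.3 -168.4]
tape [  79.6 -135.5]
tape [ 132.9 -100.9]
lat [ -53.3 -214.9]
lat [-166.8 -247.8]
lat [-194.6 -148.4]
lat [ -93.7 -123. ]
jartop [-105.1  139.8]
```

Track origin comes out at about (0.580, -0.036) m with a yaw of 7.1°, and residuals are under 6 mm. The pack is at track x ≈ -84. My plan is to lift the bar from the -y side with shut fingers tilted 45°. First I'll raise the tool, turn it to the track and shut the gripper.

>>> jog_arm(
  dr=[
    [0,0,0.102],
    [0,0,0.102],
    [0,0,0.102],
    [0,0,0.102],
    [0,0,0.102],
    [0,0,0.102],
    [0,0,0.102],
    [0,0,0.102],
    [0,0,0.102],
    [0,0,0.1],
  ],
  slide=[
    [0,0,-0.015],
    [0,0,-0.015],
    [0,0,-0.015],
    [0,0,-0.015],
    [0,0,-0.015],
    [0,0,-0.015],
    [0,0,-0.015],
    [0,0,-0.015],
    [0,0,0],
    [0,0,0],
  ],
  gripper=[-1,-1,-1,-1,-1,-1,-1,-1,-1,-1],
)

```text
time_s: 1.15
position: [0.2287, 0.5002, 0.3624]
tool_rot: [[0.993, 0.12, 0.0], [0.12, -0.993, 0.0], [0.0, -0.0, -1.0]]
ft_force: [-0.9, -0.1, -0.0]
grip_width: 0.0002
```

```bash
cat >> h.py <<'E'
tr=np.load('track.npz') 
RT=np.eye(3);RT[:2,:2]=tr['R'];OT=np.append(tr['o'],0)
def st():
    from rig import observe
    from scipy.spatial.transform import Rotation as Ro
    s=observe();np.set_printoptions(suppress=True,precision=4)
    print('t',round(s['time_s'],2),'W',s['position'],'track mm',(RT.T@(np.array(s['position'])-OT)*1e3).round(1))
    print('tool in track\n',(RT.T@s['tool_rot']).round(3)); print('q',np.array(s['q']).round(1),'F',(RT.T@s['ft_force']).round(2),'w',s['grip_width'])
    return s
def delta(s,target_mm,Rgoal=None):
    from scipy.spatial.transform import Rotation as Ro
    tool=np.array(s['tool_rot']); dw=RT@(np.array(target_mm)/1e3)+OT-s['position']
    print('slide tool',tool.T@dw)
    if Rgoal is not None: print('rotvec tool',Ro.from_matrix(tool.T@RT@Rgoal).as_rotvec())
E
python3 - <<'E'
from h import *
s=st(); d=pickle.load(open('d0.pkl','rb'))['wrist']
print('cam world',-d['R'].T@d['t'])
delta(s,(-28,-185,350))
E
```

```text
t 1.15 W [0.2287 0.5002 0.3624] track mm [-282.1  575.2  362.4]
tool in track
 [[ 1.    -0.004  0.   ]
 [-0.004 -1.     0.   ]
 [ 0.    -0.    -1.   ]]
q [ 53.1  18.8  59.5  -0.  101.7  46.2] F [-0.89 -0.04 -0.  ] w 0.00016231706869881022
cam world [0.1583 0.5315 0.373 ]
slide tool [0.2572 0.7592 0.0124]
```

>>> jog_arm(
  dr=[
    [0,0,0],
    [0,0,0],
    [0,0,0],
    [0,0,0],
    [0,0,0],
    [0,0,0],
    [0,0,0],
    [0,0,0],
    [0,0,0],
    [0,0,0],
  ],
  slide=[
    [0.013,0.038,0],
    [0.013,0.038,0],
    [0.013,0.038,0],
    [0.013,0.038,0],
    [0.013,0.038,0],
    [0.013,0.038,0],
    [0.013,0.038,0],
    [0.013,0.038,0],
    [0.013,0.038,0],
    [0.013,0.038,0],
  ],
  gripper=[-1,-1,-1,-1,-1,-1,-1,-1,-1,-1],
)

```text
time_s: 2.15
position: [0.4049, 0.1376, 0.3623]
tool_rot: [[0.992, 0.124, -0.0], [0.124, -0.992, 0.0], [-0.0, -0.0, -1.0]]
ft_force: [1.3, 0.1, 0.1]
grip_width: 0.0003
```

>>> jog_arm(
  dr=[
    [0,0,0],
    [0,0,0],
    [0,0,0],
    [0,0,0],
    [0,0,0],
    [0,0,0],
    [0,0,0],
    [0,0,0],
    [0,0,0],
    [0,0,0],
  ],
  slide=[
    [0.013,0.038,0],
    [0.013,0.038,0],
    [0.013,0.038,0],
    [0.013,0.038,0],
    [0.013,0.038,0],
    [0.013,0.038,0],
    [0.013,0.038,0],
    [0.013,0.038,0],
    [0.013,0.038,0],
    [0.013,0.038,0],
  ],
  gripper=[-1,-1,-1,-1,-1,-1,-1,-1,-1,-1],
)

```text
time_s: 3.15
position: [0.5811, -0.2234, 0.362]
tool_rot: [[0.992, 0.123, -0.001], [0.123, -0.992, 0.0], [-0.001, -0.0, -1.0]]
ft_force: [-0.0, -0.1, -0.1]
grip_width: -0.0001
```

>>> jog_arm(
  dr=[
    [0.1,0,0],
    [0.1,0,0],
    [0.1,0,0],
    [0.1,0,0],
    [0.1,0,0],
    [0.1,0,0],
    [0.1,0,0],
    [0.085,0,0],
    [0,0,0],
    [0,0,0],
  ],
  slide=[
    [0,0,0],
    [0,0,0],
    [0,0,0],
    [0,0,0],
    [0,0,0],
    [0,0,0],
    [0,0,0],
    [0,0,0],
    [0,0,0],
    [0,0,0],
  ],
  gripper=[-1,-1,-1,-1,-1,-1,-1,-1,-1,-1],
)

```text
time_s: 4.15
position: [0.5808, -0.222, 0.362]
tool_rot: [[0.992, 0.087, -0.087], [0.124, -0.703, 0.7], [-0.0, -0.706, -0.709]]
ft_force: [-0.5, 1.0, -0.6]
grip_width: -0.0003
```

Run:
```python
from h import *
s=st(); c=.7071
G=np.array([[1,0,0],[0,-c,c],[0,-c,-c]])
delta(s,(-28,-185,140),G)
```

```text
t 4.15 W [ 0.5808 -0.222   0.362 ] track mm [ -21.9 -185.   362. ]
tool in track
 [[ 1.    -0.    -0.   ]
 [-0.    -0.709  0.706]
 [-0.    -0.706 -0.709]]
q [-42.6  39.9  34.5  40.3 135.1 -28. ] F [-0.42  1.01 -0.56] w -0.0003178420318834177
slide tool [-0.006   0.1566  0.1573]
rotvec tool [ 0.0021  0.0002 -0.0002]
```

>>> jog_arm(
  dr=[
    [0,0,0],
    [0,0,0],
    [0,0,0],
    [0,0,0],
    [0,0,0],
    [0,0,0],
    [0,0,0],
    [0,0,0],
    [0,0,0],
    [0,0,0],
  ],
  slide=[
    [-0.0006,0.0174,0.0174],
    [-0.0006,0.0174,0.0174],
    [-0.0006,0.0174,0.0174],
    [-0.0006,0.0174,0.0174],
    [-0.0006,0.0174,0.0174],
    [-0.0006,0.0174,0.0174],
    [-0.0006,0.0174,0.0174],
    [-0.0006,0.0174,0.0174],
    [-0.0006,0.0174,0.0174],
    [0,0,0],
  ],
  gripper=[-1,-1,-1,-1,-1,-1,-1,-1,-1,-1],
)

```text
time_s: 5.15
position: [0.5747, -0.2217, 0.139]
tool_rot: [[0.992, 0.086, -0.091], [0.125, -0.701, 0.702], [-0.003, -0.708, -0.707]]
ft_force: [1.0, 0.5, -0.1]
grip_width: -0.0003
```

Run:
```python
from h import *
from rig import viewer
s=st(); delta(s,(-28,-100,55))
a=viewer.get_image('side')['pixels'][100:320,180:460]; cv2.imwrite('pics/si1.png',cv2.resize(a,None,fx=2.7,fy=2.7))
a=viewer.get_image('scene')['pixels'][100:300,180:420]; cv2.imwrite('pics/sc1.png',cv2.resize(a,None,fx=3,fy=3))
```

```text
t 5.15 W [ 0.5747 -0.2217  0.139 ] track mm [ -27.9 -183.9  139. ]
tool in track
 [[ 1.    -0.001 -0.003]
 [ 0.002 -0.707  0.708]
 [-0.003 -0.708 -0.707]]
q [-42.9  46.7  57.4  28.9 110.8 -48.2] F [ 1.01  0.34 -0.15] w -0.0003255436784352892
slide tool [0.0003 0.0001 0.1187]
```

View pics/si1.png

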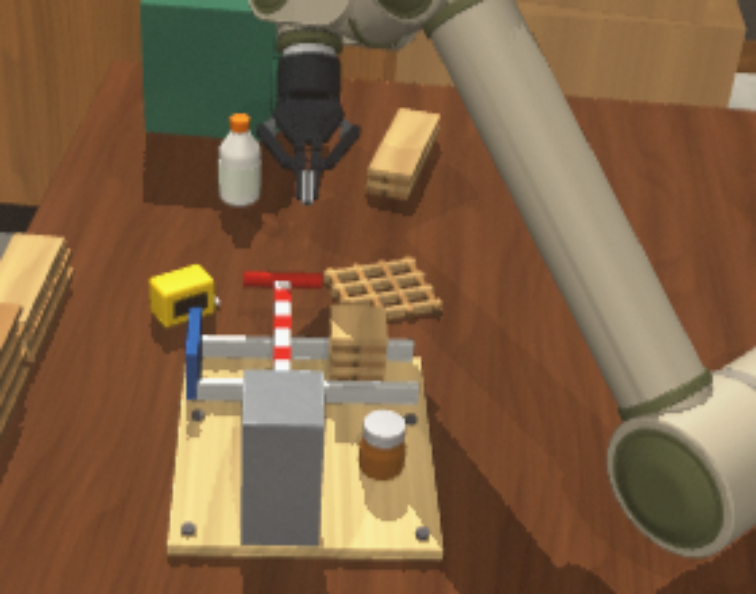

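View pics/sc1.png

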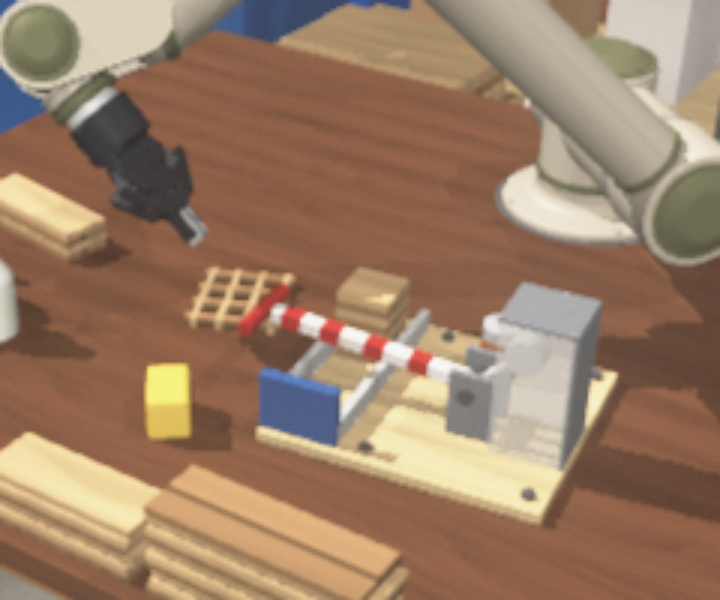

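The shut tip is clear of everything, at about (307,195) in the side crop, with the bar at (245-325,280). I'll slide it in beneath the bar.

>>> jog_arm(
  dr=[
    [0,0,0],
    [0,0,0],
    [0,0,0],
    [0,0,0],
    [0,0,0],
    [0,0,0],
    [0,0,0],
    [0,0,0],
    [0,0,0],
    [0,0,0],
  ],
  slide=[
    [0,0,0.013],
    [0,0,0.013],
    [0,0,0.013],
    [0,0,0.013],
    [0,0,0.013],
    [0,0,0.013],
    [0,0,0.013],
    [0,0,0.013],
    [0,0,0.013],
    [0,0,0],
  ],
  gripper=[-1,-1,-1,-1,-1,-1,-1,-1,-1,-1],
)

```text
time_s: 6.25
position: [0.5645, -0.139, 0.0569]
tool_rot: [[0.992, 0.087, -0.09], [0.125, -0.701, 0.703], [-0.002, -0.708, -0.706]]
ft_force: [-0.5, -0.2, -0.4]
grip_width: 0.0002
```

Run:
```python
from h import *
from rig import viewer
s=st()
a=viewer.get_image('side')['pixels'][150:270,220:360]; cv2.imwrite('pics/si2.png',cv2.resize(a,None,fx=5,fy=5))
a=viewer.get_image('scene')['pixels'][150:270,220:360]; cv2.imwrite('pics/sc2.png',cv2.resize(a,None,fx=5,fy=5))
```

```text
t 6.25 W [ 0.5645 -0.139   0.0569] track mm [ -27.8 -100.6   56.9]
tool in track
 [[ 1.    -0.001 -0.002]
 [ 0.001 -0.706  0.708]
 [-0.002 -0.708 -0.706]]
q [-38.2  47.7  71.3  29.9  95.7 -51.8] F [-0.56 -0.08 -0.36] w 0.00023246864411611542
```

View pics/si2.png

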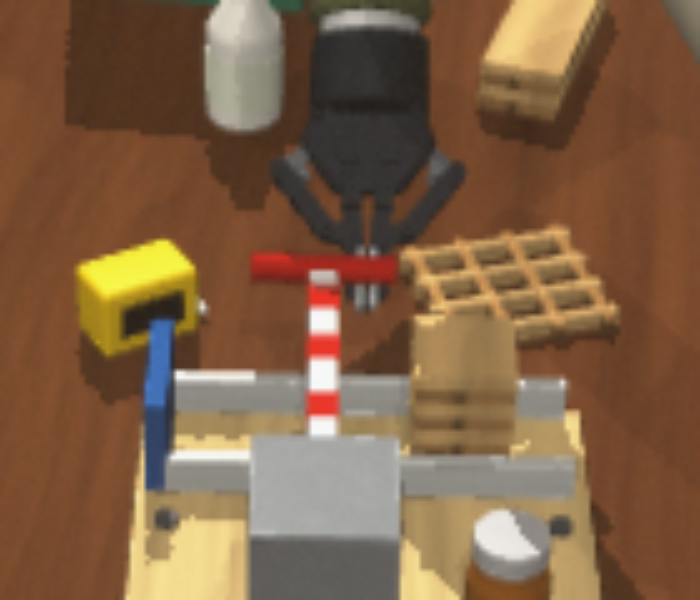

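View pics/sc2.png

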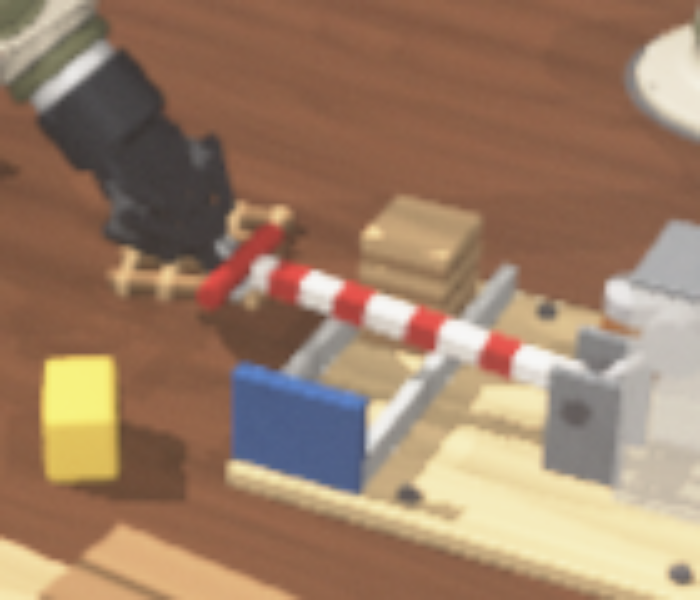

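Run:
```python
import numpy as np
q=np.linspace(0,.96,30)+.087
p=np.c_[-240*np.cos(q),240*np.sin(q)]; d=np.diff(p,axis=0); c=.7071
print(np.c_[-c*(d[:,0]+d[:,1]),c*(d[:,0]-d[:,1])].round(1).tolist())
```

```text
[[-6.2, -5.0], [-6.3, -4.8], [-6.5, -4.6], [-6.6, -4.4], [-6.8, -4.1], [-6.9, -3.9], [-7.0, -3.7], [-7.2, -3.5], [-7.3, -3.2], [-7.4, -3.0], [-7.5, -2.7], [-7.5, -2.5], [-7.6, -2.2], [-7.7, -2.0], [-7.8, -1.7], [-7.8, -1.5], [-7.9, -1.2], [-7.9, -0.9], [-7.9, -0.7], [-7.9, -0.4], [-7.9, -0.2], [-7.9, 0.1], [-7.9, 0.4], [-7.9, 0.6], [-7.9, 0.9], [-7.9, 1.2], [-7.8, 1.4], [-7.8, 1.7], [-7.7, 1.9]]
```

>>> jog_arm(
  dr=[
    [0,0,0],
    [0,0,0],
    [0,0,0],
    [0,0,0],
    [0,0,0],
    [0,0,0],
    [0,0,0],
    [0,0,0],
    [0,0,0],
    [0,0,0],
  ],
  slide=[
    [0,-0.005,0],
    [0,-0.005,0],
    [0,-0.0062,-0.005],
    [0,-0.0063,-0.0048],
    [0,-0.0065,-0.0046],
    [0,-0.0066,-0.0044],
    [0,-0.0068,-0.0041],
    [0,-0.0069,-0.0039],
    [0,-0.007,-0.0037],
    [0,-0.0072,-0.0035],
  ],
  gripper=[-1,-1,-1,-1,-1,-1,-1,-1,-1,-1],
)

```text
time_s: 7.35
position: [0.5625, -0.1195, 0.1277]
tool_rot: [[0.992, 0.087, -0.088], [0.124, -0.702, 0.702], [-0.0, -0.707, -0.707]]
ft_force: [0.4, -0.7, -0.1]
grip_width: 0.0
```

Run:
```python
from h import *
from rig import viewer
s=st()
a=viewer.get_image('side')['pixels'][130:270,210:370]; cv2.imwrite('pics/si3.png',cv2.resize(a,None,fx=4,fy=4))
a=viewer.get_image('scene')['pixels'][130:270,210:370]; cv2.imwrite('pics/sc3.png',cv2.resize(a,None,fx=4,fy=4))
```

```text
t 7.35 W [ 0.5625 -0.1195  0.1277] track mm [-27.5 -81.  127.7]
tool in track
 [[ 1.     0.    -0.   ]
 [ 0.    -0.707  0.707]
 [-0.    -0.707 -0.707]]
q [-37.   41.7  70.7  31.1 100.7 -47.5] F [ 0.27 -0.72 -0.13] w 2.5602749422335153e-05
```

View pics/si3.png

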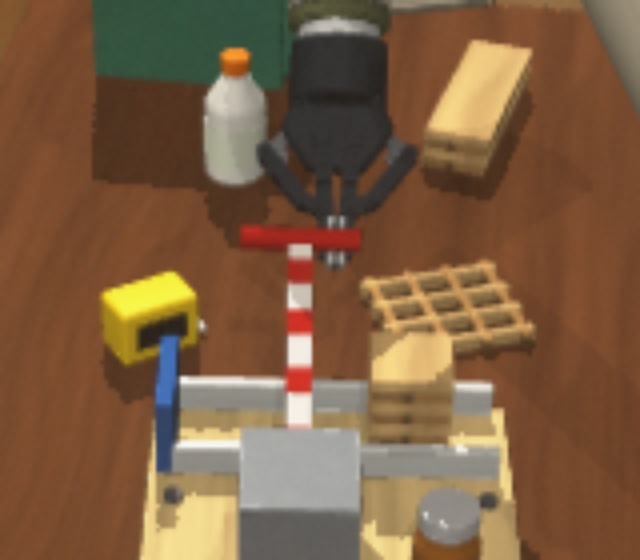

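View pics/sc3.png

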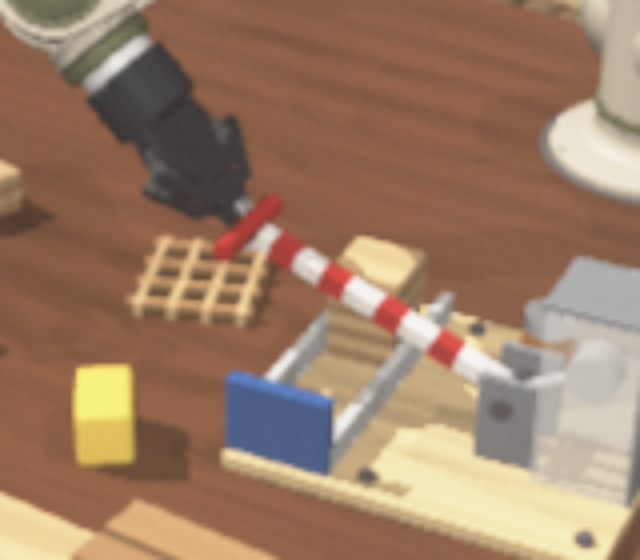

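The bar is rising on the fingertips; in the side view it is now at (300,238), with the tip at (337,265) beyond it. I'll continue along the arc.

>>> jog_arm(
  dr=[
    [0,0,0],
    [0,0,0],
    [0,0,0],
    [0,0,0],
    [0,0,0],
    [0,0,0],
    [0,0,0],
    [0,0,0],
    [0,0,0],
    [0,0,0],
  ],
  slide=[
    [0,-0.0073,-0.0032],
    [0,-0.0074,-0.003],
    [0,-0.0075,-0.0027],
    [0,-0.0075,-0.0025],
    [0,-0.0076,-0.0022],
    [0,-0.0077,-0.002],
    [0,-0.0078,-0.0017],
    [0,-0.0078,-0.0015],
    [0,-0.0079,-0.0012],
    [0,-0.0079,-0.0009],
  ],
  gripper=[-1,-1,-1,-1,-1,-1,-1,-1,-1,-1],
)

```text
time_s: 8.45
position: [0.5576, -0.0804, 0.1963]
tool_rot: [[0.992, 0.088, -0.088], [0.124, -0.702, 0.701], [-0.0, -0.707, -0.707]]
ft_force: [0.6, -0.8, -1.0]
grip_width: -0.0002
```

>>> jog_arm(
  dr=[
    [0,0,0],
    [0,0,0],
    [0,0,0],
    [0,0,0],
    [0,0,0],
    [0,0,0],
    [0,0,0],
    [0,0,0],
    [0,0,0],
    [0,0,0],
  ],
  slide=[
    [0,-0.0079,-0.0007],
    [0,-0.0079,-0.0004],
    [0,-0.0079,-0.0002],
    [0,-0.0079,0.0001],
    [0,-0.0079,0.0004],
    [0,-0.0079,0.0006],
    [0,-0.0079,0.0009],
    [0,-0.0079,0.0012],
    [0,-0.0078,0.0014],
    [0,-0.0078,0.0017],
  ],
  gripper=[-1,-1,-1,-1,-1,-1,-1,-1,-1,-1],
)

```text
time_s: 9.45
position: [0.5502, -0.0214, 0.2483]
tool_rot: [[0.992, 0.087, -0.088], [0.124, -0.702, 0.701], [-0.0, -0.707, -0.707]]
ft_force: [0.8, -0.5, -0.1]
grip_width: 0.0002
```

Run:
```python
from h import *
from rig import viewer
s=st()
a=viewer.get_image('side')['pixels'][130:270,210:370]; b=viewer.get_image('scene')['pixels'][130:270,210:370]; cv2.imwrite('pics/b4.png',cv2.resize(np.hstack([a,b]),None,fx=2.5,fy=2.5))
```

```text
t 9.45 W [ 0.5502 -0.0214  0.2483] track mm [-27.5  17.8 248.3]
tool in track
 [[ 1.     0.    -0.   ]
 [ 0.    -0.707  0.707]
 [-0.    -0.707 -0.707]]
q [-30.   30.1  71.5  35.9 105.9 -35.7] F [ 0.69 -0.63 -0.12] w 0.00018662598528674723
```

View pics/b4.png

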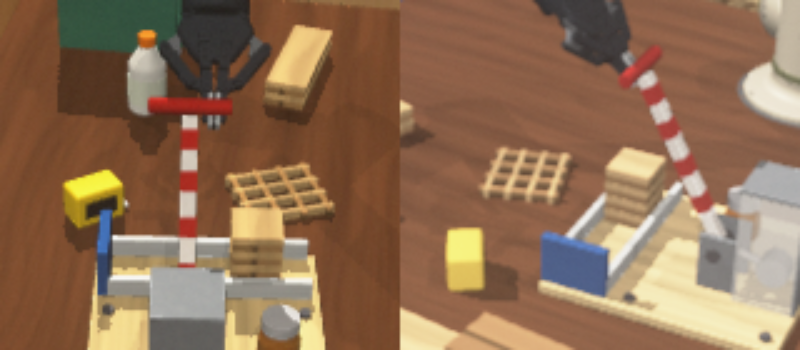

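The bar is at (190,105) in the left crop, about 0.93 rad. I'll hold still so it can go on by itself.

>>> jog_arm(
  dr=[
    [0,0,0],
    [0,0,0],
    [0,0,0],
    [0,0,0],
    [0,0,0],
    [0,0,0],
    [0,0,0],
    [0,0,0],
    [0,0,0],
    [0,0,0],
  ],
  slide=[
    [0,-0.004,0],
    [0,0,0],
    [0,0,0],
    [0,0,0],
    [0,0,0],
    [0,0,0],
    [0,0,0],
    [0,0,0],
    [0,0,0],
    [0,0,0],
  ],
  gripper=[-1,-1,-1,-1,-1,-1,-1,-1,-1,-1],
)

```text
time_s: 10.55
position: [0.55, -0.0192, 0.2508]
tool_rot: [[0.992, 0.087, -0.087], [0.124, -0.702, 0.701], [0.0, -0.707, -0.707]]
ft_force: [0.4, -0.7, 0.1]
grip_width: -0.0001
```

>>> jog_arm(
  dr=[
    [0,0,0],
    [0,0,0],
    [0,0,0],
    [0,0,0],
    [0,0,0],
    [0,0,0],
    [0,0,0],
    [0,0,0],
    [0,0,0],
    [0,0,0],
  ],
  slide=[
    [0,0,0],
    [0,0,0],
    [0,0,0],
    [0,0,0],
    [0,0,0],
    [0,0,0],
    [0,0,0],
    [0,0,0],
    [0,0,0],
    [0,0,0],
  ],
  gripper=[-1,-1,-1,-1,-1,-1,-1,-1,-1,-1],
)

```text
time_s: 11.55
position: [0.55, -0.0192, 0.2508]
tool_rot: [[0.992, 0.088, -0.087], [0.124, -0.702, 0.701], [0.0, -0.707, -0.707]]
ft_force: [-0.1, -0.5, -0.2]
grip_width: 0.0002
```

Run:
```python
from h import *
from rig import viewer
s=st()
va=viewer.get_image('side');vb=viewer.get_image('scene')
a=va['pixels'][70:270,190:370]; b=vb['pixels'][70:270,210:390]; cv2.imwrite('pics/b5.png',cv2.resize(np.hstack([a,b]),None,fx=2.2,fy=2.2))
for q in (.9,1.0,1.1,1.25):
    X=RT@np.array([0,.150-.24*np.cos(q+.087),.065+.24*np.sin(q+.087)])+OT
    print(q,(proj(va,X)-[190,70])*2.2,(proj(vb,X)-[210-180,70])*2.2)
```

```text
t 11.55 W [ 0.55   -0.0192  0.2508] track mm [-27.5  20.1 250.8]
tool in track
 [[ 1.     0.    -0.   ]
 [ 0.    -0.707  0.707]
 [ 0.    -0.707 -0.707]]
q [-29.8  29.9  71.5  36.  106.  -35.4] F [-0.21 -0.46 -0.2 ] w 0.00018511626155231348
0.9 [209.3343 224.8667] [594.0417 193.0326]
1.0 [209.4769 225.3161] [608.7859 187.7695]
1.1 [209.5788 227.7941] [624.5507 184.0673]
1.25 [209.6485 235.4806] [649.7599 181.6326]
```

View pics/b5.png

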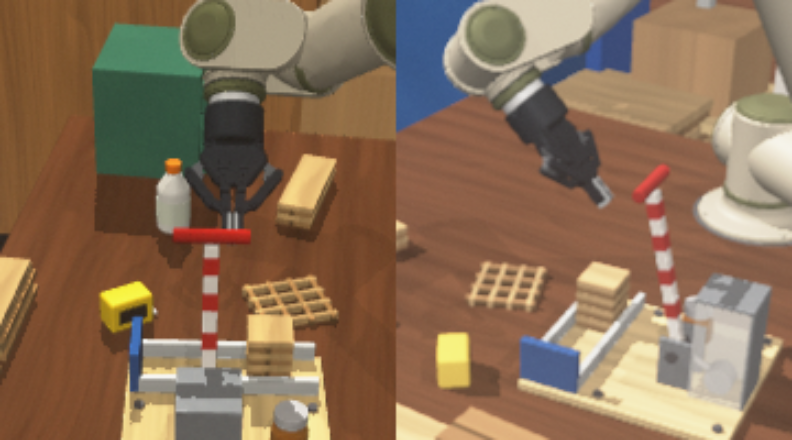

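The bar has swung on by itself to its stop: it is seen at (652,183), and 1.25 rad predicts (650,182). It is free of the fingers, so I'll move back behind the pack.

>>> jog_arm(
  dr=[
    [0,0,0],
    [0,0,0],
    [0,0,0],
    [0,0,0],
    [0,0,0],
    [0,0,0],
    [0,0,0],
    [0,0,0],
    [0,0,0],
    [0,0,0],
  ],
  slide=[
    [-0.0138,0.0042,-0.0042],
    [-0.0138,0.0042,-0.0042],
    [-0.0138,0.0042,-0.0042],
    [-0.0138,0.0042,-0.0042],
    [-0.0138,0.0042,-0.0042],
    [-0.0138,0.0042,-0.0042],
    [-0.0138,0.0042,-0.0042],
    [-0.0138,0.0042,-0.0042],
    [-0.0138,0.0042,-0.0042],
    [-0.0138,0.0042,-0.0042],
  ],
  gripper=[-1,-1,-1,-1,-1,-1,-1,-1,-1,-1],
)

```text
time_s: 12.65
position: [0.4193, -0.0958, 0.2508]
tool_rot: [[0.992, 0.088, -0.087], [0.124, -0.702, 0.701], [0.0, -0.707, -0.707]]
ft_force: [0.5, 0.2, 0.3]
grip_width: -0.0001
```

Run:
```python
from h import *
s=st()
z=np.array([.26,.25,-.933]);z/=np.linalg.norm(z)
y=np.cross(z,[1,0,0]);y/=np.linalg.norm(y);x=np.cross(y,z)
G=np.c_[x,y,z];print(G);np.save('G.npy',G)
delta(s,(-165,-3,200),G)
```

```text
t 12.65 W [ 0.4193 -0.0958  0.2508] track mm [-166.6  -39.8  250.8]
tool in track
 [[ 1.     0.    -0.   ]
 [ 0.    -0.707  0.707]
 [ 0.    -0.707 -0.707]]
q [-44.5  21.8  85.7  27.6 108.4 -51.4] F [0.55 0.13 0.34] w -0.00010407456329815879
[[ 0.9656  0.      0.2599]
 [-0.0673 -0.9659  0.2499]
 [ 0.2511 -0.2588 -0.9327]]
slide tool [0.0016 0.0099 0.062 ]
rotvec tool [-0.5202  0.2569 -0.0687]
```

>>> jog_arm(
  dr=[
    [-0.065,0.032,-0.0086],
    [-0.065,0.032,-0.0086],
    [-0.065,0.032,-0.0086],
    [-0.065,0.032,-0.0086],
    [-0.065,0.032,-0.0086],
    [-0.065,0.032,-0.0086],
    [-0.065,0.032,-0.0086],
    [-0.065,0.032,-0.0086],
    [0,0,0],
    [0,0,0],
  ],
  slide=[
    [0,0,0],
    [0,0,0],
    [0,0,0],
    [0,0,0],
    [0,0,0],
    [0,0,0],
    [0,0,0],
    [0,0,0],
    [0,0,0],
    [0,0,0],
  ],
  gripper=[-1,-1,-1,-1,-1,-1,-1,-1,-1,-1],
)

```text
time_s: 13.65
position: [0.42, -0.0953, 0.2509]
tool_rot: [[0.967, 0.12, 0.225], [0.053, -0.958, 0.281], [0.25, -0.26, -0.933]]
ft_force: [-0.1, -0.3, 1.1]
grip_width: -0.0003
```

Run:
```python
from h import *
s=st()
delta(s,(-166,-3,120),np.load('G.npy'))
```

```text
t 13.65 W [ 0.42   -0.0953  0.2509] track mm [-165.8  -39.4  250.9]
tool in track
 [[ 0.966  0.001  0.258]
 [-0.066 -0.966  0.251]
 [ 0.25  -0.26  -0.933]]
q [-41.4   7.   96.6  21.6  78.3 -51.3] F [-0.13 -0.25  1.06] w -0.00026791050498970197
slide tool [-0.0353 -0.0011  0.1312]
rotvec tool [-0.0013  0.0017  0.0004]
```

>>> jog_arm(
  dr=[
    [0,0,0],
    [0,0,0],
    [0,0,0],
    [0,0,0],
    [0,0,0],
    [0,0,0],
    [0,0,0],
    [0,0,0],
    [0,0,0],
    [0,0,0],
  ],
  slide=[
    [-0.0039,0,0.0145],
    [-0.0039,0,0.0145],
    [-0.0039,0,0.0145],
    [-0.0039,0,0.0145],
    [-0.0039,0,0.0145],
    [-0.0039,0,0.0145],
    [-0.0039,0,0.0145],
    [-0.0039,0,0.0145],
    [-0.0039,-0.001,0.0145],
    [0,0,0],
  ],
  gripper=[-1,-1,-1,-1,-1,-1,-1,-1,-1,-1],
)

```text
time_s: 14.65
position: [0.4152, -0.0591, 0.1192]
tool_rot: [[0.968, 0.119, 0.223], [0.053, -0.958, 0.284], [0.247, -0.263, -0.933]]
ft_force: [0.4, -0.2, 0.5]
grip_width: 0.0
```

Run:
```python
from h import *
from rig import viewer
s=st()
delta(s,(-166,-3,40),np.load('G.npy'))
va=viewer.get_image('side');vb=viewer.get_image('scene')
cv2.imwrite('pics/b6a.png',cv2.resize(va['pixels'][100:320,200:420],None,fx=2.6,fy=2.6))
cv2.imwrite('pics/b6b.png',cv2.resize(vb['pixels'][80:280,220:420],None,fx=2.8,fy=2.8))
```

```text
t 14.65 W [ 0.4152 -0.0591  0.1192] track mm [-166.1   -2.9  119.2]
tool in track
 [[ 0.967 -0.     0.256]
 [-0.067 -0.965  0.254]
 [ 0.247 -0.263 -0.933]]
q [-37.6  16.3 111.6  26.1  54.9 -58.4] F [ 0.35 -0.26  0.54] w 1.210182921701289e-05
slide tool [-0.0194  0.0209  0.0738]
rotvec tool [-0.0038  0.0042 -0.0011]
```

View pics/b6a.png

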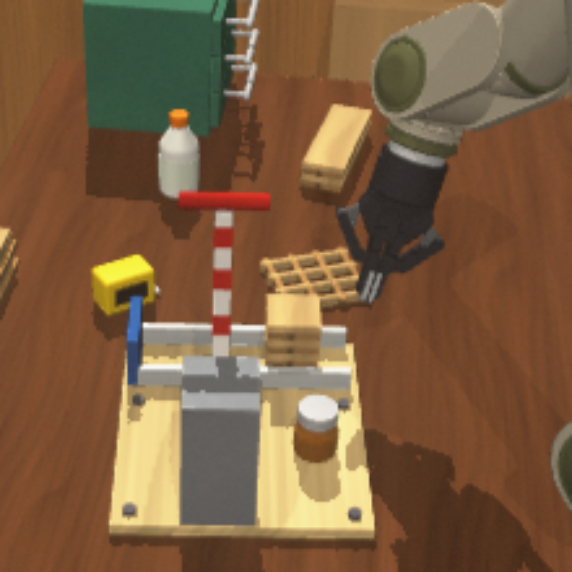

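View pics/b6b.png

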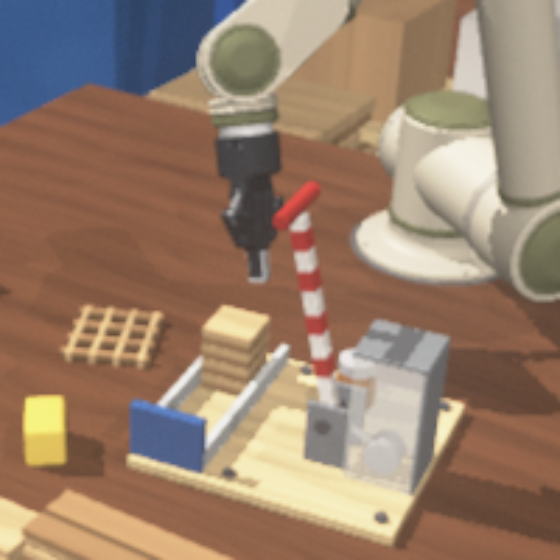

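The barrier is still up, with the bar at (225,200). The fingers are behind the pack at (370,290) and clear. Next I lower into the channel.

>>> jog_arm(
  dr=[
    [0,0,0],
    [0,0,0],
    [0,0,0],
    [0,0,0],
    [0,0,0],
    [0,0,0],
    [0,0,0],
    [0,0,0],
    [0,0,0],
    [0,0,0],
  ],
  slide=[
    [-0.0024,0.0026,0.0092],
    [-0.0024,0.0026,0.0092],
    [-0.0024,0.0026,0.0092],
    [-0.0024,0.0026,0.0092],
    [-0.0024,0.0026,0.0092],
    [-0.0024,0.0026,0.0092],
    [-0.0024,0.0026,0.0092],
    [-0.0024,0.0026,0.0092],
    [0,0,0],
    [0,0,0],
  ],
  gripper=[-1,-1,-1,-1,-1,-1,-1,-1,-1,-1],
)

```text
time_s: 15.75
position: [0.4164, -0.0598, 0.0416]
tool_rot: [[0.967, 0.12, 0.226], [0.053, -0.958, 0.281], [0.25, -0.259, -0.933]]
ft_force: [0.0, 0.1, -0.6]
grip_width: -0.0001
```

Run:
```python
from h import *
from rig import viewer
s=st()
delta(s,(-66,-3,40),np.load('G.npy'))
va=viewer.get_image('side');vb=viewer.get_image('scene')
cv2.imwrite('pics/b7.png',cv2.resize(np.hstack([va['pixels'][180:310,230:390],vb['pixels'][120:250,230:390]]),None,fx=2.5,fy=2.5))
```

```text
t 15.75 W [ 0.4164 -0.0598  0.0416] track mm [-165.    -3.7   41.6]
tool in track
 [[ 0.966  0.     0.259]
 [-0.067 -0.966  0.251]
 [ 0.25  -0.259 -0.933]]
q [-37.5  25.9 116.9  32.9  41.6 -68.4] F [ 0.05  0.13 -0.6 ] w -7.932113541435747e-05
slide tool [ 0.0952 -0.0003  0.0273]
rotvec tool [-0.0006  0.0012  0.0001]
```

View pics/b7.png

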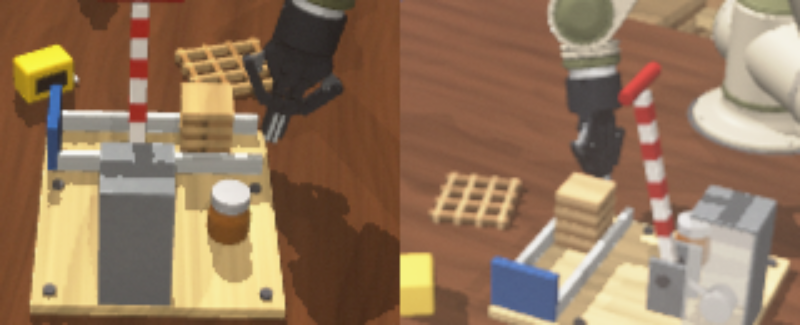

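The fingertips are in the channel. The spread knuckles, though, lie along x and could reach the pack's top edge before the tips do. I'll turn the jaws across the channel first.

>>> jog_arm(
  dr=[
    [0,0,0.14],
    [0,0,0.14],
    [0,0,0.14],
    [0,0,0.14],
    [0,0,0.14],
    [0,0,0.14],
    [0,0,0.14],
    [0,0,0.14],
    [0,0,0.14],
    [0,0,0.14],
  ],
  slide=[
    [0,0,0],
    [0,0,0],
    [0,0,0],
    [0,0,0],
    [0,0,0],
    [0,0,0],
    [0,0,0],
    [0,0,0],
    [0,0,0],
    [0,0,0],
  ],
  gripper=[-1,-1,-1,-1,-1,-1,-1,-1,-1,-1],
)

```text
time_s: 16.85
position: [0.4166, -0.06, 0.0421]
tool_rot: [[0.277, -0.934, 0.227], [-0.937, -0.21, 0.28], [-0.213, -0.29, -0.933]]
ft_force: [0.3, 0.6, 0.0]
grip_width: -0.0
```

Run:
```python
from h import *
s=st()
z=np.array([.26,.25,-.933]);z/=np.linalg.norm(z)
x=np.cross([-1,0,0],z);x=np.cross([1,0,0],z);x/=np.linalg.norm(x)
# want pads' face square to track x: tool x ~ -track y
x=np.array([0,-1,0])-z*(-z[1]);x/=np.linalg.norm(x)
G=np.c_[x,np.cross(z,x),z];print(G);np.save('G2.npy',G);delta(s,(-150,-3,40),G)
```

```text
t 16.85 W [ 0.4166 -0.06    0.0421] track mm [-164.8   -3.9   42.1]
tool in track
 [[ 0.159 -0.952  0.26 ]
 [-0.964 -0.093  0.249]
 [-0.213 -0.29  -0.933]]
q [-37.5  25.8 116.9  32.9  41.6  12.2] F [0.41 0.52 0.03] w -3.6045028274531145e-05
[[ 0.0671 -0.9633  0.2599]
 [-0.9683  0.      0.2499]
 [-0.2408 -0.2684 -0.9327]]
slide tool [ 0.0019 -0.0136  0.0061]
rotvec tool [ 0.0002 -0.0004  0.0962]
```

>>> jog_arm(
  dr=[
    [0,0,0.048],
    [0,0,0.048],
    [0,0,0],
    [0,0,0],
    [0,0,0],
    [0,0,0],
    [0,0,0],
    [0,0,0],
    [0,0,0],
    [0,0,0],
  ],
  slide=[
    [0,0,0],
    [0,0,0],
    [0.0007,-0.0096,0.0026],
    [0.0007,-0.0096,0.0026],
    [0.0007,-0.0096,0.0026],
    [0.0007,-0.0096,0.0026],
    [0.0007,-0.0096,0.0026],
    [0.0007,-0.0096,0.0026],
    [0.0007,-0.0096,0.0026],
    [0,0,0],
  ],
  gripper=[-1,-1,-1,-1,-1,-1,-1,-1,-1,-1],
)

```text
time_s: 17.85
position: [0.487, -0.051, 0.0416]
tool_rot: [[0.192, -0.955, 0.227], [-0.952, -0.125, 0.28], [-0.239, -0.27, -0.933]]
ft_force: [-1.2, 0.7, 0.4]
grip_width: 0.0001
```

Run:
```python
from h import *
from rig import viewer
s=st()
delta(s,(5,-3,40),np.load('G2.npy'))
va=viewer.get_image('side');vb=viewer.get_image('scene')
cv2.imwrite('pics/b8.png',cv2.resize(np.hstack([va['pixels'][180:310,230:390],vb['pixels'][120:250,230:390]]),None,fx=2.5,fy=2.5))
```

```text
t 17.85 W [ 0.487  -0.051   0.0416] track mm [-93.9  -3.7  41.6]
tool in track
 [[ 0.073 -0.963  0.26 ]
 [-0.968 -0.006  0.25 ]
 [-0.239 -0.27  -0.933]]
q [-30.8  29.6 107.   30.6  44.5  27.5] F [-1.08  0.87  0.44] w 7.017294201089281e-05
slide tool [ 0.0069 -0.0948  0.0274]
rotvec tool [-0.     -0.0002  0.0065]
```

View pics/b8.png

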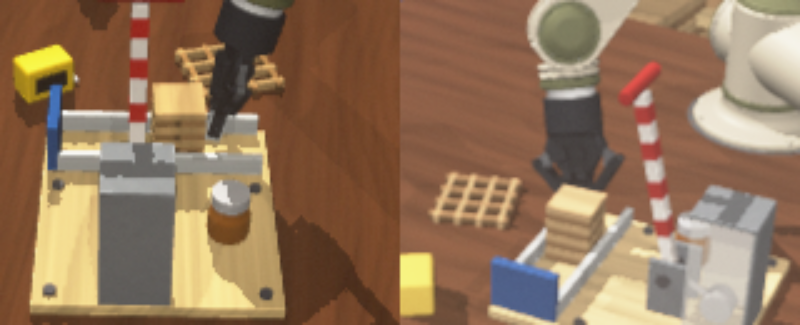

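The pack moved about 30 mm and stayed upright and straight. I'll continue at 80 mm/s.

>>> jog_arm(
  dr=[
    [0,0,0],
    [0,0,0],
    [0,0,0],
    [0,0,0],
    [0,0,0],
    [0,0,0],
    [0,0,0],
    [0,0,0],
    [0,0,0],
    [0,0,0],
  ],
  slide=[
    [0.0006,-0.0077,0.0022],
    [0.0006,-0.0077,0.0022],
    [0.0006,-0.0077,0.0022],
    [0.0006,-0.0077,0.0022],
    [0.0006,-0.0077,0.0022],
    [0.0006,-0.0077,0.0022],
    [0.0006,-0.0077,0.0022],
    [0.0006,-0.0077,0.0022],
    [0.0006,-0.0077,0.0022],
    [0.0006,-0.0077,0.0022],
  ],
  gripper=[-1,-1,-1,-1,-1,-1,-1,-1,-1,-1],
)

```text
time_s: 18.95
position: [0.566, -0.0409, 0.0404]
tool_rot: [[0.192, -0.955, 0.226], [-0.952, -0.125, 0.28], [-0.24, -0.269, -0.933]]
ft_force: [-3.6, -1.3, 2.7]
grip_width: -0.0003
```

Run:
```python
from h import *
from rig import viewer
s=st()
delta(s,(15,-3,40),np.load('G2.npy'))
va=viewer.get_image('side');vb=viewer.get_image('scene')
cv2.imwrite('pics/b9.png',cv2.resize(np.hstack([va['pixels'][140:290,230:390],vb['pixels'][110:260,230:390]]),None,fx=2.5,fy=2.5))
```

```text
t 18.95 W [ 0.566  -0.0409  0.0404] track mm [-14.3  -3.4  40.4]
tool in track
 [[ 0.073 -0.963  0.259]
 [-0.968 -0.006  0.25 ]
 [-0.24  -0.269 -0.933]]
q [-25.2  34.4  95.1  27.8  48.7  37.2] F [-3.73 -0.87  2.69] w -0.0003438889186341328
slide tool [ 0.0018 -0.0281  0.008 ]
rotvec tool [0.0009 0.0003 0.0056]
```

View pics/b9.png

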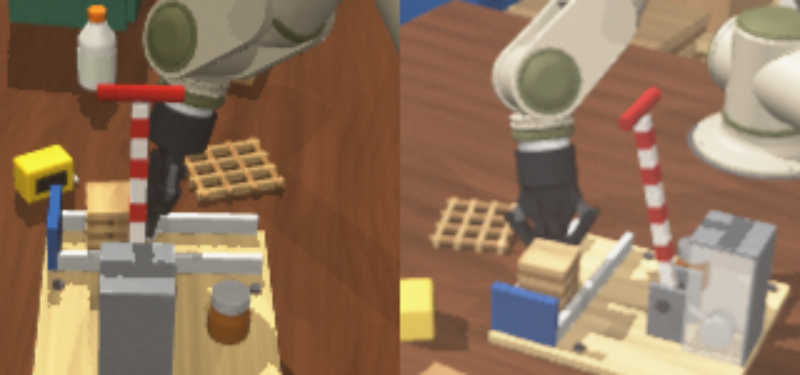

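The pack is under the raised barrier and about 30 mm short of home. I'll go slower now.

>>> jog_arm(
  dr=[
    [0,0,0],
    [0,0,0],
    [0,0,0],
    [0,0,0],
    [0,0,0],
    [0,0,0],
    [0,0,0],
    [0,0,0],
    [0,0,0],
    [0,0,0],
  ],
  slide=[
    [0.0001,-0.002,0.0005],
    [0.0001,-0.002,0.0005],
    [0.0001,-0.002,0.0005],
    [0.0001,-0.002,0.0005],
    [0.0001,-0.002,0.0005],
    [0.0001,-0.002,0.0005],
    [0.0001,-0.002,0.0005],
    [0.0001,-0.002,0.0005],
    [0.0001,-0.002,0.0005],
    [0.0001,-0.002,0.0005],
  ],
  gripper=[-1,-1,-1,-1,-1,-1,-1,-1,-1,-1],
)

```text
time_s: 20.05
position: [0.5859, -0.038, 0.0409]
tool_rot: [[0.192, -0.955, 0.226], [-0.952, -0.125, 0.28], [-0.24, -0.269, -0.933]]
ft_force: [-0.5, -0.1, -0.2]
grip_width: 0.0001
```

Run:
```python
from h import *
from rig import viewer
s=st()
va=viewer.get_image('side');vb=viewer.get_image('scene')
cv2.imwrite('pics/b10.png',cv2.resize(np.hstack([va['pixels'][190:260,230:320],vb['pixels'][190:260,250:340]]),None,fx=4.4,fy=4.4))
```

```text
t 20.05 W [ 0.5859 -0.038   0.0409] track mm [ 5.9 -3.1 40.9]
tool in track
 [[ 0.073 -0.963  0.259]
 [-0.968 -0.006  0.25 ]
 [-0.24  -0.269 -0.933]]
q [-24.   35.6  92.   27.   50.   39.5] F [-0.48 -0.05 -0.16] w 5.623431224623121e-05
```

View pics/b10.png

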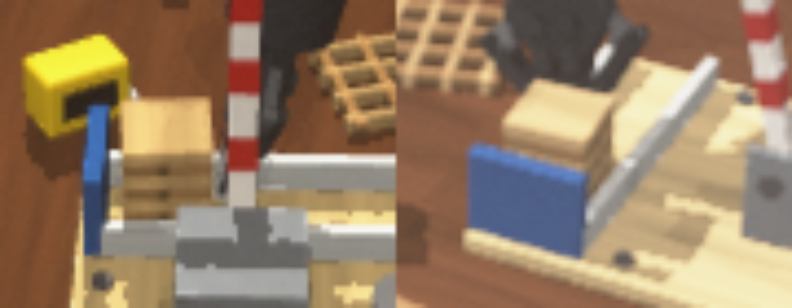

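>>> jog_arm(
  dr=[
    [0,0,0],
    [0,0,0],
    [0,0,0],
    [0,0,0],
    [0,0,0],
    [0,0,0],
    [0,0,0],
    [0,0,0],
    [0,0,0],
    [0,0,0],
  ],
  slide=[
    [0.0001,-0.001,0.0003],
    [0.0001,-0.001,0.0003],
    [0.0001,-0.001,0.0003],
    [0.0001,-0.001,0.0003],
    [0.0001,-0.001,0.0003],
    [0.0001,-0.001,0.0003],
    [0.0001,-0.001,0.0003],
    [0.0001,-0.001,0.0003],
    [0.0001,-0.001,0.0003],
    [0.0001,-0.001,0.0003],
  ],
  gripper=[-1,-1,-1,-1,-1,-1,-1,-1,-1,-1],
)

```text
time_s: 21.15
position: [0.5953, -0.0369, 0.0405]
tool_rot: [[0.192, -0.955, 0.224], [-0.952, -0.125, 0.281], [-0.24, -0.267, -0.933]]
ft_force: [-12.9, -5.3, 9.8]
grip_width: 0.0001
```

Run:
```python
from h import *
from rig import viewer
s=st()
va=viewer.get_image('side');vb=viewer.get_image('scene')
cv2.imwrite('pics/b11.png',cv2.resize(np.hstack([va['pixels'][190:260,230:320],vb['pixels'][190:260,250:340]]),None,fx=4.4,fy=4.4))
```

```text
t 21.15 W [ 0.5953 -0.0369  0.0405] track mm [15.4 -3.1 40.5]
tool in track
 [[ 0.073 -0.964  0.257]
 [-0.968 -0.006  0.251]
 [-0.24  -0.267 -0.933]]
q [-23.4  36.3  90.4  26.6  50.7  40.5] F [-13.45  -3.66   9.76] w 7.49225013886634e-05
```

View pics/b11.png

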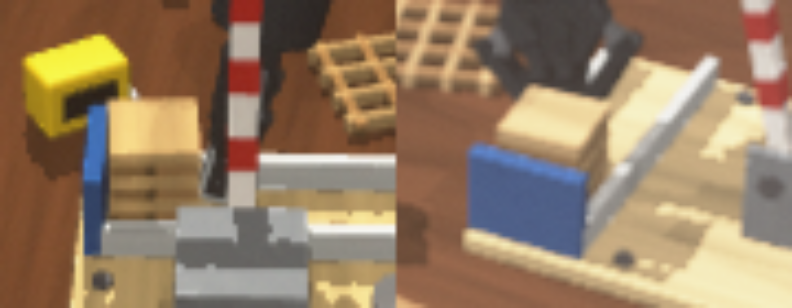

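Force is 13 N at TCP x = 15.4, where I predicted 15.5 for the home position, and there is no gap at the stop. I'll back off along the channel.

>>> jog_arm(
  dr=[
    [0,0,0],
    [0,0,0],
    [0,0,0],
    [0,0,0],
    [0,0,0],
    [0,0,0],
    [0,0,0],
    [0,0,0],
    [0,0,0],
    [0,0,0],
  ],
  slide=[
    [-0.0001,0.001,-0.0003],
    [-0.0002,0.002,-0.0005],
    [-0.0003,0.004,-0.001],
    [-0.0006,0.0077,-0.0021],
    [-0.0009,0.0116,-0.0031],
    [-0.0009,0.0116,-0.0031],
    [-0.0009,0.0116,-0.0031],
    [-0.0009,0.0116,-0.0031],
    [-0.0009,0.0116,-0.0031],
    [-0.0009,0.0116,-0.0031],
  ],
  gripper=[-1,-1,-1,-1,-1,-1,-1,-1,-1,-1],
)

```text
time_s: 22.25
position: [0.5084, -0.0475, 0.0404]
tool_rot: [[0.191, -0.955, 0.226], [-0.952, -0.124, 0.28], [-0.239, -0.269, -0.933]]
ft_force: [-1.0, 1.2, -0.6]
grip_width: -0.0001
```

Run:
```python
from h import *
s=st()
delta(s,(-170,-50,250))
```

```text
t 22.25 W [ 0.5084 -0.0475  0.0404] track mm [-72.2  -2.8  40.4]
tool in track
 [[ 0.072 -0.963  0.259]
 [-0.968 -0.006  0.25 ]
 [-0.239 -0.269 -0.933]]
q [-29.   30.9 103.9  29.9  45.4  30.3] F [-0.85  1.33 -0.58] w -9.083429733136059e-05
slide tool [-0.0116  0.0381 -0.2327]
```

>>> jog_arm(
  dr=[
    [0,0,0],
    [0,0,0],
    [0,0,0],
    [0,0,0],
    [0,0,0],
    [0,0,0],
    [0,0,0],
    [0,0,0],
    [0,0,0],
    [0,0,0],
  ],
  slide=[
    [0,0.002,-0.015],
    [-0.001,0.004,-0.027],
    [-0.0013,0.004,-0.027],
    [-0.0013,0.004,-0.027],
    [-0.0013,0.004,-0.027],
    [-0.0013,0.004,-0.027],
    [-0.0013,0.004,-0.027],
    [-0.0013,0.004,-0.027],
    [-0.0013,0.004,-0.027],
    [0,0,0],
  ],
  gripper=[-1,-1,-1,-1,-1,-1,-1,-1,-1,-1],
)

```text
time_s: 23.25
position: [0.4225, -0.1078, 0.2516]
tool_rot: [[0.191, -0.954, 0.231], [-0.953, -0.124, 0.277], [-0.235, -0.273, -0.933]]
ft_force: [-0.2, -0.7, -1.1]
grip_width: 0.0006
```

>>> jog_arm(
  dr=[
    [0,0,0],
    [0,0,0],
    [0,0,0],
    [0,0,0],
    [0,0,0],
    [0,0,0],
    [0,0,0],
    [0,0,0],
    [0,0,0],
    [0,0,0],
  ],
  slide=[
    [0,0,0],
    [0,0,0],
    [0,0,0],
    [0,0,0],
    [0,0,0],
    [0,0,0],
    [0,0,0],
    [0,0,0],
    [0,0,0],
    [0,0,0],
  ],
  gripper=[-1,-1,-1,-1,-1,-1,-1,-1,-1,-1],
)

```text
time_s: 24.25
position: [0.4226, -0.1068, 0.2492]
tool_rot: [[0.192, -0.955, 0.226], [-0.952, -0.125, 0.28], [-0.24, -0.269, -0.933]]
ft_force: [-0.1, -0.3, -0.4]
grip_width: 0.0002
```

Run:
```python
from h import *
from rig import viewer
s=st()
va=viewer.get_image('side');vb=viewer.get_image('scene')
cv2.imwrite('pics/f1.png',cv2.resize(va['pixels'][140:310,215:385],None,fx=3.5,fy=3.5))
cv2.imwrite('pics/f2.png',cv2.resize(vb['pixels'][120:290,220:390],None,fx=3.5,fy=3.5))
```

```text
t 24.25 W [ 0.4226 -0.1068  0.2492] track mm [-164.7  -51.1  249.2]
tool in track
 [[ 0.073 -0.963  0.259]
 [-0.968 -0.006  0.25 ]
 [-0.24  -0.269 -0.933]]
q [-42.4   7.8  95.9  21.5  78.5  33.4] F [-0.16 -0.24 -0.4 ] w 0.00021860698388613073
```

View pics/f1.png

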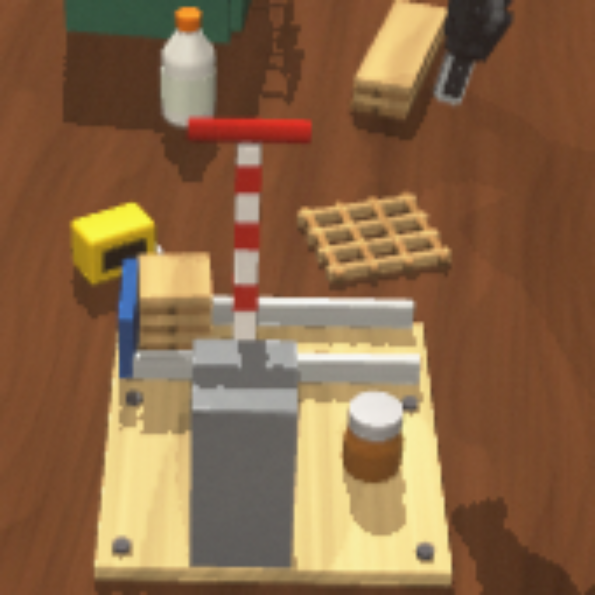

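View pics/f2.png

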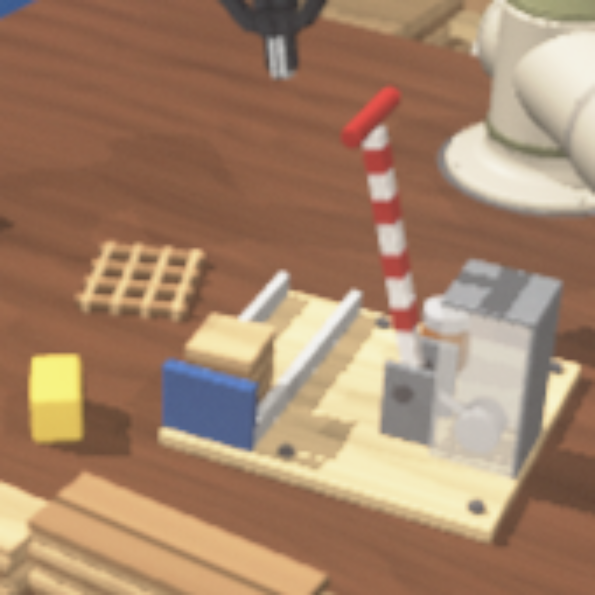

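The pack sits against the blue stop at (139,300), the barrier is up and the bystanders look unmoved. I'll do a numeric check, then hand in.

Run:
```python
from h import *
from rig import viewer,env,observe
d=pickle.load(open('d0.pkl','rb'));v=viewer.get_image('side')
for c in [(140,255),(210,255),(212,296),(139,297)]:
    p=((c[0]+.5)/3.5-.5+215,(c[1]+.5)/3.5-.5+140); print((RT.T@(ray(v,p,.095)-OT)*1e3).round(1))
df=np.abs(v['pixels'].astype(int)-d['side']['pixels']).max(2)
for n,(r0,r1,c0,c1) in dict(tape=(198,220,234,256),lattice=(196,218,302,338),jar=(252,278,312,332),bottle=(142,174,258,278),mallet=(348,390,178,296)).items(): print(n,(df[r0:r1,c0:c1]>40).mean())
print(observe()['ft_force']); print(env.close_job())
```

```text
[ 87.3 -25.9  95. ]
[ 27.7 -28.1  95. ]
[24.8 29.  95. ]
[85.  32.5 95. ]
tape 0.030991735537190084
lattice 0.09974747474747475
jar 0.046153846153846156
bottle 0.00625
mallet 0.0
[-0.79774494 -0.80049855  0.71800045]
the job is handed in; nothing more can be done
None
```

The barrier is up on its stop and the wooden slat pack sits against the blue end stop. I handed the job in at about 24 s of the 64 s allowed; no verdict was reported.

**What I did:** With shut fingertips I lifted the cross bar from below to about 0.93 rad and held still. The barrier then swung on by itself. I pushed the pack low down along the channel under it, backed out and finished clear.

**Last checks:**
- **Barrier:** it still stood raised in the final pictures. After the lift, the bar was seen at pixel (652,183), and 1.25 rad predicts (650,182).
- **Pack at the stop:** the push force rose to about 13 N with the TCP at track x = 15.4 mm, where I had predicted 15.5 mm for home. No gap showed in the last two views.
- **Small disagreement:** the pack's top corners, read from the side view, put its far face at x = 85 to 87 mm instead of 90 mm. That is within the 3 to 5 mm error of my track fit, so I trusted the force and the pictures.
- **Bystanders:** none looked moved in the final pictures. Comparing the side view before and after, the bottle and mallet areas barely changed. The tape measure (3%), jar (5%) and lattice (10%) areas did change; I took that to be shadow or the moved barrier or arm, but did not confirm it. I did not check the mug or slat bundle this way.
- **Robot:** wrist force was about zero, within noise, at hand-in.

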